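# Hold an LED module over the open bay of a street-light head

## Task

One bay of the three-bay street-light head has no LED module yet: take the module out of the steel tray, carry it over the clutter without disturbing anything, and hold it level and square over that empty bay, black plug block towards the pole spigot, fins about 20 mm above the frame, so that I can plug in its lead. Do not let it touch the head or the fitted modules, and finish still holding it there, motionless.

Things in the scene. Friction and masses are not known exactly. Their poses are not given: they have to be found in the camera images.
- module: Loose LED module, 0.3-0.6 kg, fins down in the tray. Origin: centre of the fins' underside (also mass centre in x, y); x along it to its black plug block, z up. Fins 130 x 54 mm (x, y), 22 high; flange 156 x 80, from 22 to 26; on it the white lens panel, x -72 to +46, 50 wide in y, z 26 to 42 (grip its long sides at the origin); clear domes to z 48 are only seen, not felt.
- module_plug (a point): Top centre of the module's black plug block (22 x 34 mm, z 26 to 42 mm): x = +61 mm, y = 0, z = 42 mm in the module's frame. It belongs towards the pole spigot.
- housing: Grey street-light head on its back, fixed, 337 x 290 mm, a 60 mm pole spigot at its far end. Origin: on the bench below the middle bay's centre; x towards the spigot, y left, z up. From x = -92 to +92 mm it is a flat frame 65 mm high with three bays; on to +245 mm the driver compartment, 74 mm high.
- bay_0 (a point): Centre of the right-hand bay in the plane of the frame's upper face (65 mm above the bench), 86 mm to -y of the middle bay; axes as the head's. A bay is an opening 142 mm along x, 66 mm along y, with a flat gasket round it. The empty one is a hollow 55 mm deep with a small white socket on its floor.
- bay_1 (a point): Centre of the middle bay, otherwise as bay_0.
- bay_2 (a point): Centre of the left-hand bay, 86 mm to +y of the middle bay, otherwise as bay_0.
- fitted_a: A module already screwed into one of the bays, same shape and axes as the loose one, plug block towards the spigot. Origin: underside of its fins, 22 mm below the bay's point. Its lens panel stands 20 mm above the frame (domes 26 mm).
- fitted_b: The other module already screwed in, in another bay, as fitted_a.
- tray: Open steel tray, fixed, 250 x 200 mm (x, y), 45 mm high (its rolled rim is seen to 48 mm), walls and floor 3 mm. Origin: centre of its underside.
- screw_box: Bystander and obstacle: open cardboard box full of screws, loose, 130 x 90 mm (x, y), 90 mm high, standing between tray and head. Origin: centre of its underside.
- tool_bin: Bystander and obstacle: blue plastic bin, loose, 120 x 85 mm (x, y), 65 mm high, with tool handles that stand up to 110 mm. Origin: centre of its underside.
- tape: Bystander: orange tape dispenser with a yellow roll, loose, 100 x 50 mm (x, y), 79 mm high. Origin: centre of its underside.
- driver: Bystander: orange electric screwdriver lying along its x, loose, from x = -110 to +138 mm, 38 mm thick. Origin: on the bench below its axis.

How it is judged (in metres and radians):
At the end, for the whole second after the job is handed in: Module held still by the fingers over the empty bay: centre within 6 mm along and across, square and level within 0.07 rad, plug block towards the spigot, fins 10 to 30 mm above the frame, touching neither head, fitted modules nor tray (((horizontal distance between each of fitted_a, fitted_b and bay_0 above 0.04 m and x of module in the frame of bay_0 between -0.006 and 0.006 m and y of module in the frame of bay_0 between -0.006 and 0.006 m and z of module in the frame of bay_0 between 0.01 and 0.03 m and x of module_plug in the frame of bay_0 above 0.04 m and angle between the x axis of module and the x axis of bay_0, either way round below 0.07 rad) or (horizontal distance between each of fitted_a, fitted_b and bay_1 above 0.04 m and x of module in the frame of bay_1 between -0.006 and 0.006 m and y of module in the frame of bay_1 between -0.006 and 0.006 m and z of module in the frame of bay_1 between 0.01 and 0.03 m and x of module_plug in the frame of bay_1 above 0.04 m and angle between the x axis of module and the x axis of bay_1, either way round below 0.07 rad) or (horizontal distance between each of fitted_a, fitted_b and bay_2 above 0.04 m and x of module in the frame of bay_2 between -0.006 and 0.006 m and y of module in the frame of bay_2 between -0.006 and 0.006 m and z of module in the frame of bay_2 between 0.01 and 0.03 m and x of module_plug in the frame of bay_2 above 0.04 m and angle between the x axis of module and the x axis of bay_2, either way round below 0.07 rad)) and angle between module's own z axis and vertical below 0.07 rad and linear speed of module below 0.01 m/s and angular speed of module below 0.05 rad/s and contact force between module and the fingers above 2 N and contact force between module and housing below 0.05 N and contact force between module and fitted_a below 0.05 N and contact force between module and fitted_b below 0.05 N and contact force between module and tray below 0.05 N); the arm keeps its last pose, push and grip.
It fails at once if the carried module touches the head or a fitted module (contact force between module and housing above 0.5 N or contact force between module and fitted_a above 0.5 N or contact force between module and fitted_b above 0.5 N).
It fails at once if the screw box, tool bin, tape dispenser or screwdriver is pushed more than 15 mm or tipped (distance of any of screw_box, tool_bin, tape, driver from where it was at the start of the episode above 0.015 m or angle between any of screw_box, tool_bin, tape, driver's own z axis and vertical above 0.2 rad).
It also fails if it takes over 46 s, if anything falls off the work surface, if the arm or the gripper's body presses on something with over 40 N, if the wrist force passes 120 N, or if a joint passes its speed limit or range.

## Robot

A 7-joint arm with a two-finger parallel gripper is mounted at the origin on the work surface. World frame = base frame: x ahead of the robot, y to its left, z up, the work surface at z = 0. Lengths are in mm, angles in rad, forces in N, time in s.
With the tool pointing down it reaches from about 400 to 875 mm from the base axis. Payload 4.4 kg.
Tool frame: the origin (TCP) lies between the finger pads; the fingertips stand 17 mm ahead of it and the grasp point (between the pads) lies 2 mm behind it; z points along the fingers, y is the line along which they close (so a half turn about z gives the same grasp; the last joint's range is limited). The gripper opens to 85 mm and grips with 20 to 120 N. Pads are 22 mm wide; open, the fingers measure 114 mm over their backs; the gripper's body (76 mm by 85 mm) begins 54 mm behind the grasp point. The pads swing forward as they close: fully open they stand 13 mm farther back than shut.
Start: joints at [1.065, 0.628, 0.038, 1.517, -0.027, 0.996, -0.02], TCP at [276.771, -588.146, 228.313] pointing down, gripper open.
Joint ranges: [-3.06, 3.06], [-0.37, 2.12], [-1.25, 1.32], [0.18, 2.47], [-1.1, 4.24], [0.23, 1.98], [-2.94, 2.94]. Speed limits (rad/s): [2.57, 2.57, 3.14, 3.14, 3.14, 3.14, 3.14].

## Interface

Orientations are given as [roll, pitch, yaw] about the fixed x, y, z axes, in that order (R = Rz(yaw) Ry(pitch) Rx(roll)).
In Python, from cell import sensors, get_image, ctrl gives the robot as it stands.
- The arm moves only by the tool send_rows, never from a script. Its argument "series" is a list of rows, each a list of 3 entries, a list of its own where there are three numbers: the finger opening in mm, from 0 to 85.4, then the shift along the world's x, y, z in units of 60 mm (1.0 is 60 mm), then the turn, a rotation vector about the world's x, y, z in units of 5 degrees (1.0 is 5 degrees). A call has 1 to 8 rows; each row shifts and turns the commanded pose from where the row before left it; what a row does not reach is not made up. A row lasts 1/8 s, in which the tool goes at most 62.5 mm and 10.7 degrees, less where a joint would pass 70% of its speed; a pose out of reach is approached as far as the arm can. A call is refused whole if a number of a shift passes 1 or a number of a turn 1, either way. A call with a gripper value outside its range is refused whole. The fingers move at their own pace and stop on an object; the grip force is fixed at half the most. Time passes only in rows, so rows that do not move let the fingers close. It gives the time, the measured TCP pose, the force, the opening and the grip force at its end, in the units of the state.
- sensors.read_state(): the state, without advancing time (a new reading comes with each control period).
- get_image(name): name is "side" or "top" or "wrist"; returns a dict with "img" (384x512x3 uint8, red, green, blue), "depth" (384x512 float32, mm along the optical axis (not along the pixel's ray), 0 where there is no reading), "vfov" (degrees; the focal length in pixels is half the picture's height over the tangent of half this angle, whatever the lens; pixels are square), "cx", "cy" (the principal point, pixels), "world_to_cam" (4x4, takes a point from world to camera coordinates). Camera axes: x right, y down, z forward; pixel columns grow to the right and rows downward; lengths in mm; the calibration is good to about 2 mm. A picture is of the moment at which its call begins.
- ctrl.finish_job(): hands the job in; it is judged then, once.
The state is a dict: "clock": time; "qpos": joint angles; "qd": joint speeds; "tau": joint torques, N m; "eef_pos": TCP position; "tool_rot": TCP orientation; "force": force on the tool from outside, world axes, zero at the start; "torque": the same for the moment, N m; "width": finger opening in mm; "gripper_force": force on a finger pad.
Only numpy, scipy, OpenCV 4.12 (cv2) and the standard library are available. Lean on these libraries where they do the work, as an engineer would, in place of code of your own. Each camera call takes 0.05 s, during which the arm holds its last target. There are 200 camera calls.

## Working session

There is one attempt and no reset: what is moved stays moved. The work goes in short steps, Python scripts to look and compute and a tool call to move; the robot and the scene stay as the last step left them, time stands still between calls to the robot, and variables do not carry over. Pictures are saved under pics/ and viewed, at most 10 in all, crops included, and the job is handed in when it is done.

Besides the shell and the picture viewer there is one more tool, called after "Request:" by a JSON object that holds its "op" and its "data", one argument or row to a line. send_rows: Moves the arm, as the interface text tells. Its arguments: {"type":"object","properties":{"series":{"type":"array"}},"required":["series"]}

```bash
mkdir -p pics; cat > h.py <<'E'
import numpy as np, cv2
from cell import sensors, get_image, ctrl
def snap(n,f):
    d=get_image(n); cv2.imwrite('pics/'+f+'.png',d['img'][:,:,::-1]); np.savez('pics/'+f+'.npz',**d); return d
def load(f): return dict(np.load('pics/'+f+'.npz'))
def cloud(d):
    h,w=d['depth'].shape; f=h/2/np.tan(np.radians(d['vfov'])/2)
    v,u=np.mgrid[:h,:w]; z=d['depth']
    P=np.stack([(u-d['cx'])*z/f,(v-d['cy'])*z/f,z,np.ones_like(z)],-1)
    return (P@np.linalg.inv(d['world_to_cam']).T)[...,:3]
E
python3 - <<'E'
from h import *
s=sensors.read_state(); print(s)
a=snap('top','t0'); b=snap('side','s0')
for d in(a,b): print(d['vfov'],d['cx'],d['cy'],d['world_to_cam'])
im=np.vstack([a['img'],b['img']])
cv2.imwrite('pics/t0b.png',cv2.resize(a['img'],(800,600),interpolation=cv2.INTER_CUBIC)[:,:,::-1])
E
```

```text
{'clock': 0.0, 'qpos': array([ 1.06519587,  0.62935827,  0.0384838 ,  1.51839086, -0.02699411,
        0.99633959, -0.02001074]), 'qd': array([-2.33549317e-04, -4.72895153e-04,  1.18595583e-03,  3.66266009e-05,
        8.04064418e-04,  1.73392472e-03,  2.03177667e-03]), 'tau': array([ 1.43838220e-04, -5.63396108e+01,  1.22621041e+00, -1.93444043e+01,
        1.09624013e-02,  1.06006226e-02, -1.58234633e-05]), 'eef_pos': array([ 276.46399929, -587.54673482,  227.37471824]), 'tool_rot': array([-3.13961652e+00,  5.70996940e-05,  4.39758602e-01]), 'force': array([ 0.48615473, -0.29572591, -0.74093565]), 'torque': array([-0.03928101,  0.07422456, -0.01700062]), 'gripper_force': 0.0, 'width': 85.2494528536238}
44.21379058977091 253.13464824200227 193.5115611928234 [[ 1.59906236e-02 -9.99870433e-01  1.84867980e-03 -5.90224139e+01]
 [-9.76449212e-01 -1.60138544e-02 -2.15152254e-01  5.54555710e+02]
 [ 2.15153982e-01  1.63527678e-03 -9.76578768e-01  1.23362836e+03]
 [ 0.00000000e+00  0.00000000e+00  0.00000000e+00  1.00000000e+00]]
45.78014689054359 261.182834688222 187.10744101889426 [[-8.77601823e-01 -4.79388037e-01  1.46645519e-03  4.26528174e+02]
 [-2.35064728e-01  4.27656164e-01 -8.72842929e-01  2.27124079e+02]
 [ 4.17803320e-01 -7.66353258e-01 -4.87999047e-01  9.60178697e+02]
 [ 0.00000000e+00  0.00000000e+00  0.00000000e+00  1.00000000e+00]]
```

View pics/t0b.png

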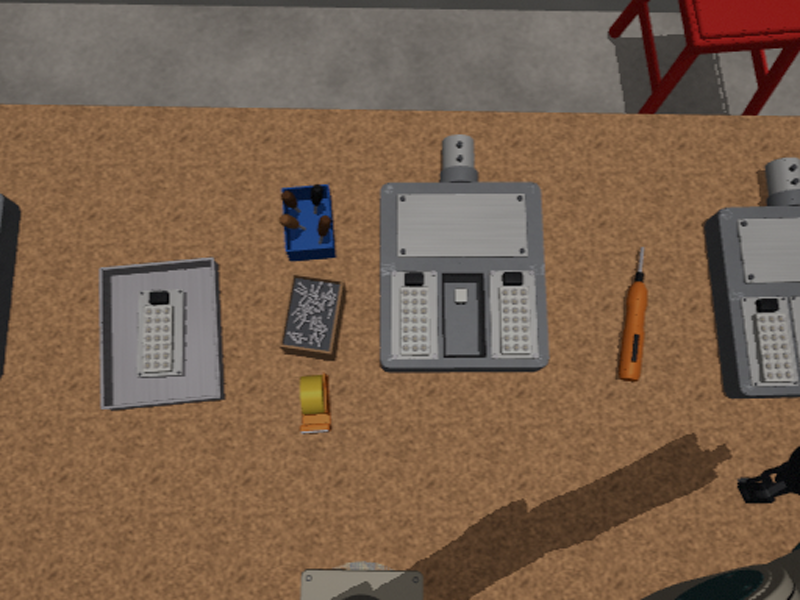

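View pics/s0.png

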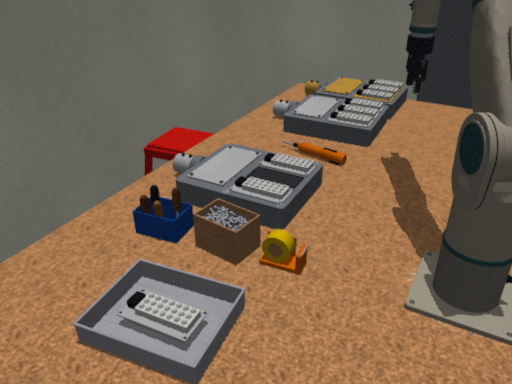

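The top view (800x600) shows the tray at (160,333) with the module's plug at (159,298), on the far side. The head is at (463,275) with its middle bay empty (463,315). The screw box is at (312,316), the bin at (308,220) and the tape at (314,403). Next I measure these from depth.

```bash
python3 - <<'E'
from h import *
d=load('t0'); P=cloud(d); I=d['img'].astype(int)
s=.64
def roi(x0,y0,x1,y1): return np.s_[int(y0*s):int(y1*s),int(x0*s):int(x1*s)]
def rect(n,r,zlo,zhi,extra=None):
    p=P[r].reshape(-1,3); c=I[r].reshape(-1,3); m=(p[:,2]>zlo)&(p[:,2]<zhi)
    if extra is not None: m&=extra(c)
    q=p[m]; R=cv2.minAreaRect(q[:,:2].astype(np.float32)); print(n,m.sum(),np.round(R[0],1),np.round(R[1],1),round(R[2],2),'z',np.round(np.percentile(q[:,2],[5,50,95]),1))
    return q
white=lambda c:c.min(1)>130
m=roi(125,275,200,390)
print(np.round(np.percentile(P[m][...,2],[2,20,40,60,80,98]),1))
rect('mod flange+',m,20,60); rect('flange',m,24,36); rect('lens',m,38,60)
rect('plug',m,30,60,lambda c:c.max(1)<50)
t=roi(90,250,230,415); rect('tray rim',t,38,60)
h=roi(370,170,560,385); rect('frame',h,50,110)
rect('frontframe',roi(370,272,560,385),57,72)
rect('comp',roi(370,175,560,268),68,90)
b=roi(436,268,492,364); rect('hole',b,-10,45)
rect('hole55',b,-10,58)
rect('socket',b,-10,45,white)
for n,r in(('lensL',roi(388,265,440,365)),('lensR',roi(488,265,540,365))): rect(n,r,75,100)
rect('spigot',roi(435,130,480,183),5,110)
for n,r,z in(('box',roi(270,265,355,370),70),('bin',roi(270,180,345,265),50),('tape',roi(295,370,335,435),20),('drv',roi(610,240,660,390),10)): 
    q=rect(n,r,z,200); print(q.min(0).round(),q.max(0).round())
E
```

```text
[-1.3  2.6  5.2 28.2 44.2 52.1]
mod flange+ 1589 [502.3 368.4] [155.8  82.4] 3.33 z [26.3 42.7 51.6]
flange 657 [502.3 368.4] [155.8  82.4] 2.99 z [25.7 29.6 34. ]
lens 895 [501.4 368.5] [144.8  55.7] 5.46 z [41.3 46.3 52.6]
plug 93 [561.  370.9] [21.1 31.5] 4.99 z [38.6 45.1 49.1]
tray rim 1722 [501. 365.] [255.3 207.9] 6.39 z [40.9 46.8 52.4]
frame 11517 [ 625.5 -168.2] [366.5 289.1] 1.16 z [62.1 69.2 88.1]
frontframe 3223 [ 527.9 -170.1] [170.6 289.1] 1.21 z [61.5 66.7 71.1]
comp 3477 [ 706.3 -165.9] [170.9 287.4] 1.15 z [68.4 71.4 75.7]
hole 1140 [ 540.6 -171.1] [135.5  62.6] 0.9 z [ 6.6 11.4 30.5]
hole55 1193 [ 538.8 -171. ] [139.3  63.2] 1.37 z [ 6.6 11.6 42.6]
socket 56 [ 580.2 -168.1] [17.8 21.8] 87.45 z [18.7 22.8 26.9]
lensL 936 [532.3 -82.7] [151.1  74.7] 2.48 z [80.8 86.3 92.4]
lensR 956 [ 536.9 -254.6] [144.2  73.8] 2.41 z [80.  86.4 92.1]
spigot 669 [ 844.9 -161.5] [130.6  83.8] 0.24 z [39.8 61.4 73.3]
box 1476 [529.6  93.3] [ 91.2 131.7] 83.12 z [70.7 76.8 91.8]
[459.  40.  70.] [599. 145.  99.]
bin 586 [707.8 111.7] [122.4  87. ] 6.05 z [ 54.8  74.6 107.6]
[644.  63.  50.] [771. 157. 114.]
tape 540 [379.5  89. ] [99.4 50. ] 5.88 z [44.2 67.4 81.1]
[330.  60.  22.] [431. 110.  86.]
drv 907 [ 554.3 -482. ] [ 38.3 248.5] 81.87 z [19.1 33.2 41.1]
[ 430. -507.   11.] [ 677. -448.   48.]
```

Request:
{"op": "send_rows", "data": {
  "series": [
    [85,[0.5,0.8,0.2],[0,0,-0.6]],
    [85,[0.5,0.8,0.2],[0,0,-0.6]],
    [85,[0.5,0.8,0.2],[0,0,-0.6]],
    [85,[0.5,0.8,0.2],[0,0,-0.6]],
    [85,[0.5,0.8,0.2],[0,0,-0.6]],
    [85,[0.5,0.8,0.2],[0,0,-0.6]],
    [85,[0.4,0.8,0.2],[0,0,-0.6]],
    [85,[0.3,0.8,0.1],[0,0,-0.6]]
  ]
}}

```text
clock: 1.1
eef_pos: [499.8, -202.3, 318.6]
tool_rot: [3.141, -0.001, 0.02]
force: [0.7, 1.0, -0.6]
width: 85.0
gripper_force: 0.0
```

Request:
{"op": "send_rows", "data": {
  "series": [
    [85,[0.3,0.5,0],[0,0,0]],
    [85,[0,0,0],[0,0,0]],
    [85,[0,0,0],[0,0,0]]
  ]
}}

```text
clock: 1.48
eef_pos: [516.1, -175.0, 318.0]
tool_rot: [3.141, 0.001, 0.02]
force: [0.0, -1.0, 0.0]
width: 85.1
gripper_force: 0.0
```

```bash
python3 - <<'E'
from h import *
s=sensors.read_state(); print(s['clock'],s['eef_pos'],s['tool_rot'],s['force'])
a=snap('wrist','w1'); print(a['vfov'],a['cx'],a['cy'],a['world_to_cam'])
b=snap('top','t1')
cv2.imwrite('pics/w1b.png',cv2.resize(a['img'],(800,600),interpolation=cv2.INTER_CUBIC)[:,:,::-1])
E
```

```text
1.475 [ 516.09756884 -175.00156604  317.98193443] [3.14092496e+00 1.17836541e-03 2.01689051e-02] [ 0.02554623 -0.95359663  0.04374373]
59.7685209710114 253.3057382660688 190.9340684216169 [[ 1.99989549e-02 -9.99799979e-01  2.07040317e-04 -1.85190498e+02]
 [-9.64913534e-01 -1.92468961e-02  2.61861469e-01  4.36842143e+02]
 [-2.61805107e-01 -5.43673171e-03 -9.65105449e-01  5.97305299e+02]
 [ 0.00000000e+00  0.00000000e+00  0.00000000e+00  1.00000000e+00]]
```

View pics/w1b.png

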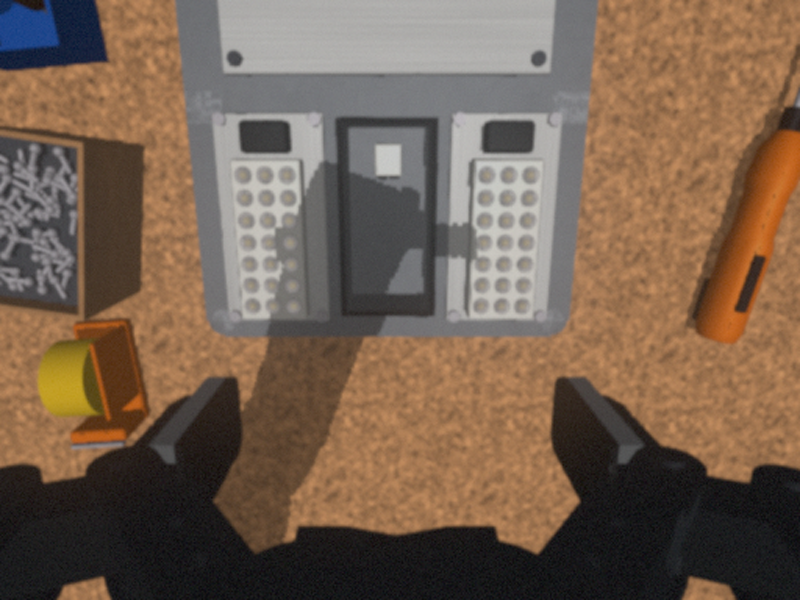

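The wrist view confirms the middle bay is empty: the gasket runs (336,117)–(438,117)–(434,316)–(343,316), with fitted modules on both sides. I'll refine the bay pose from these.

```bash
python3 - <<'E'
from h import *
d=load('w1'); P=cloud(d); s=.64
f=192/np.tan(np.radians(d['vfov'])/2); T=np.linalg.inv(d['world_to_cam'])
def pix(u,v,z):
    r=T[:3,:3]@[((u+.5)*s-.5-d['cx'])/f,((v+.5)*s-.5-d['cy'])/f,1]; o=T[:3,3]; return (o+r*(z-o[2])/r[2])[:2]
for n,pts,z in(('gasket',[(336,117),(438,117),(434,316),(343,316)],65),('L',[(214,113),(322,113),(328,321),(220,321)],69),('R',[(450,113),(562,113),(549,320),(446,320)],69),('lensL',[(232,159),(301,159),(306,318),(238,318)],85),('lensR',[(471,159),(543,159),(538,318),(472,318)],85)):
    q=np.array([pix(*p,z) for p in pts]); print(n,q.mean(0).round(1),np.round([np.linalg.norm(q[i]-q[(i+1)%4]) for i in range(4)],1))
def rect(n,x0,y0,x1,y1,lo,hi):
    r=np.s_[int(y0*s):int(y1*s),int(x0*s):int(x1*s)]
    p=P[r].reshape(-1,3);q=p[(p[:,2]>lo)&(p[:,2]<hi)]; R=cv2.minAreaRect(q[:,:2].astype(np.float32)); print(n,len(q),np.round(R[0],1),np.round(R[1],1),round(R[2],2),np.round(np.percentile(q[:,2],[5,50,95]),1))
rect('hole',330,100,445,330,-20,50); rect('hole',330,100,445,330,-20,58)
rect('L',205,90,330,340,78,100); rect('R',440,90,575,340,78,100)
rect('frontframe',150,105,620,350,57,72)
# frame side faces: yaw from edges
E
```

```text
gasket [ 534.3 -168.2] [ 73.5 149.9  72.4 149.9]
L [532.3 -80.8] [ 76.8 155.2  85.2 155.4]
R [ 536.2 -253.6] [ 79.7 154.4  81.3 154.3]
lensL [520.3 -82.7] [ 48.1 116.1  51.4 116.2]
lensR [ 523.8 -254.6] [ 50.2 116.2  49.9 116.3]
hole 6275 [ 534.7 -167.6] [142.6  66.4] 1.15 [ 7.2  8.8 40.1]
hole 6483 [ 534.7 -167.6] [142.6  66.4] 1.15 [ 7.2  8.8 45.8]
L 5218 [533.4 -81.6] [143.7  50.8] 1.0 [81.9 84.  88.9]
R 5189 [ 536.9 -253.6] [143.6  50.2] 1.04 [81.8 83.9 88.8]
frontframe 18864 [ 530.1 -167.7] [175.4 290.7] 1.11 [62.3 64.3 68.6]
```

Request:
{"op": "send_rows", "data": {
  "series": [
    [85,[-0.1,0.9,0],[0,0,0.05]],
    [85,[-0.1,0.9,0],[0,0,0.05]],
    [85,[-0.1,0.9,0],[0,0,0.05]],
    [85,[-0.1,0.9,0],[0,0,0.05]],
    [85,[-0.1,0.9,0],[0,0,0.05]],
    [85,[-0.1,0.9,0],[0,0,0.05]],
    [85,[-0.1,0.9,0],[0,0,0.05]],
    [85,[-0.1,0.9,0],[0,0,0.05]]
  ]
}}

```text
clock: 2.58
eef_pos: [469.2, 258.0, 318.4]
tool_rot: [3.141, -0.001, 0.053]
force: [1.2, -0.9, 0.6]
width: 85.4
gripper_force: 0.0
```

Request:
{"op": "send_rows", "data": {
  "series": [
    [62,[-0.2,0.9,-0.2],[0,0,0]],
    [62,[-0.2,0.9,-0.2],[0,0,0]],
    [62,[0,0,0],[0,0,0]],
    [62,[0,0,0],[0,0,0]]
  ]
}}

```text
clock: 3.08
eef_pos: [445.7, 364.2, 294.0]
tool_rot: [3.14, -0.0, 0.054]
force: [0.2, -1.4, -0.3]
width: 61.9
gripper_force: 0.0
```

```bash
python3 - <<'E'
from h import *
s=sensors.read_state(); print(s['clock'],s['eef_pos'],s['tool_rot'],s['width'])
a=snap('wrist','w2'); P=cloud(a)
cv2.imwrite('pics/w2b.png',cv2.resize(a['img'],(800,600),interpolation=cv2.INTER_CUBIC)[:,:,::-1])
def rect(n,lo,hi):
    m=(P[...,2]>lo)&(P[...,2]<hi)&(abs(P[...,0]-502)<92)&(abs(P[...,1]-368)<60)
    q=P[m]; R=cv2.minAreaRect(q[:,:2].astype(np.float32)); print(n,len(q),np.round(R[0],1),np.round(R[1],1),round(R[2],2),np.round(np.percentile(q[:,2],[5,50,95]),1))
rect('all',18,60);rect('lens+plug',38,60)
E
```

```text
3.075 [445.67724326 364.17517707 294.03135961] [ 3.13992889e+00 -9.39399393e-05  5.39271820e-02] 61.85599950040779
all 8965 [501.8 369.6] [155.8  80.1] 3.47 [26.5 42.6 48.4]
lens+plug 5084 [501.4 369.7] [143.6  49.9] 3.22 [42.  44.  48.9]
```

View pics/w2b.png

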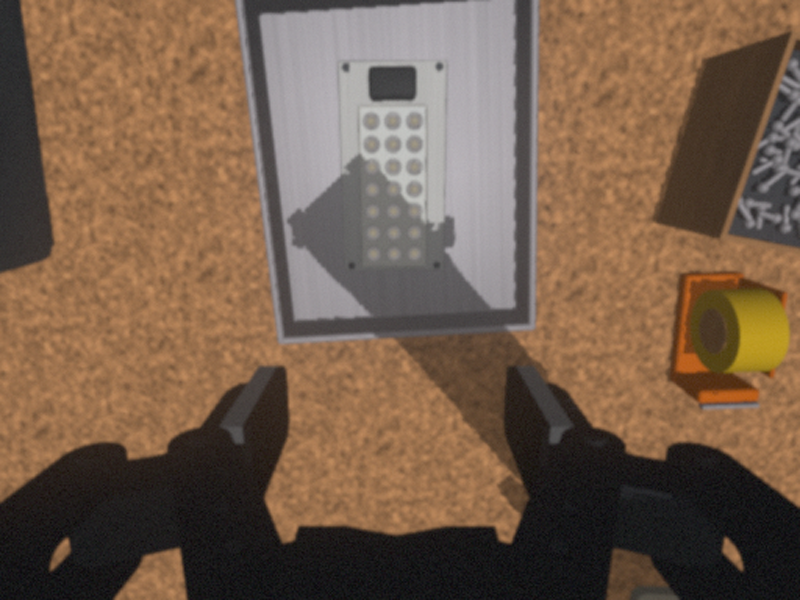

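The plug is at (392,83) and the module is square in the view. Its pose is (501.7, 369.6), yaw 0.058, and its sizes match. Descending in stages now.

Request:
{"op": "send_rows", "data": {
  "series": [
    [62,[0.5,0.05,-0.6],[0,0,0.05]],
    [62,[0.43,0.04,-0.8],[0,0,0]],
    [62,[0,0,-0.8],[0,0,0]],
    [62,[0,0,-0.8],[0,0,0]],
    [62,[0,0,-0.6],[0,0,0]],
    [62,[0,0,0],[0,0,0]],
    [62,[0,0,0],[0,0,0]]
  ]
}}

```text
clock: 4.0
eef_pos: [502.3, 370.8, 80.0]
tool_rot: [-3.141, -0.002, 0.058]
force: [0.2, 0.5, 0.7]
width: 61.8
gripper_force: 0.0
```

```bash
python3 - <<'E'
from h import *
s=sensors.read_state(); print(s['clock'],s['eef_pos'],s['tool_rot'],s['width'],s['force'])
a=snap('wrist','w3'); P=cloud(a)
cv2.imwrite('pics/w3b.png',cv2.resize(a['img'],(800,600),interpolation=cv2.INTER_CUBIC)[:,:,::-1])
b=snap('side','s3')
E
```

```text
4.0 [502.31046771 370.83437251  80.04019594] [-3.14060121e+00 -2.49027206e-03  5.83058696e-02] 61.825183708223584 [0.24050062 0.51594145 0.68308704]
```

View pics/w3b.png

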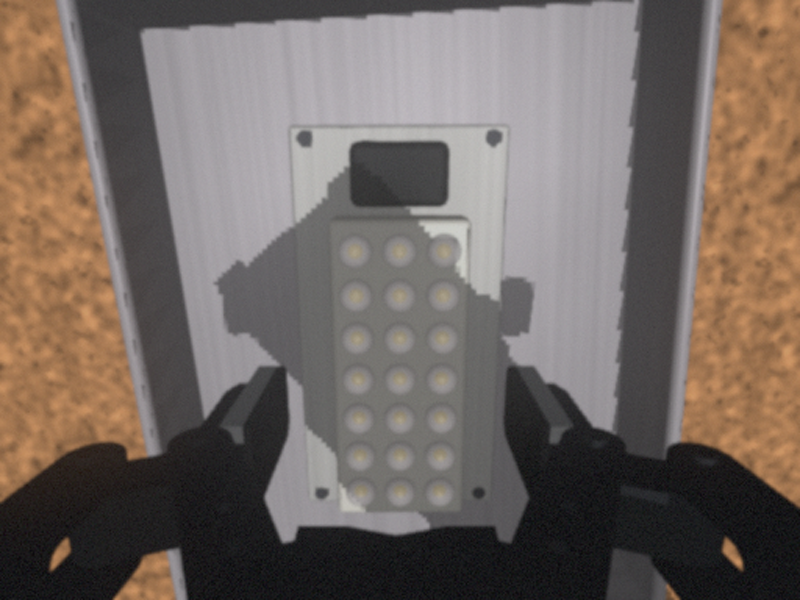

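Lens is centred (about x=400 px) between the fingers (288 and 505). I'll read the fingertip height from the depth.

```bash
python3 - <<'E'
from h import *
P=cloud(load('w3')); s=.64
for u0,u1 in((250,288),(506,540)):
    q=P[int(370*s):int(460*s),int(u0*s):int(u1*s)].reshape(-1,3); q=q[(abs(q[:,1]-370.8)>26)&(q[:,2]>50)]
    print(len(q),np.percentile(q[:,2],[0,1,5,20,50]).round(1), q[q[:,2]<q[:,2].min()+5].mean(0).round(1), np.percentile(q[:,0],[1,50,99]).round(1))
E
```

```text
1332 [ 87.4  89.1  91.9  97.5 106.1] [501.5 402.   90.5] [490.2 506.1 511.5]
1206 [ 86.2  87.9  90.4  95.9 104.4] [504.  340.   89.4] [493.6 508.6 515.3]
```

Request:
{"op": "send_rows", "data": {
  "series": [
    [62,[0,0,-0.3],[0,0,0]],
    [62,[0,0,-0.1],[0,0,0]],
    [62,[0,0,0],[0,0,0]]
  ]
}}

```text
clock: 4.47
eef_pos: [500.0, 370.9, 53.4]
tool_rot: [3.141, 0.001, 0.06]
force: [-0.3, 1.3, -0.2]
width: 62.1
gripper_force: 0.0
```

Request:
{"op": "send_rows", "data": {
  "series": [
    [62,[0,0,-0.05],[0,0,0]],
    [62,[0,0,-0.05],[0,0,0]],
    [62,[0,0,0],[0,0,0]]
  ]
}}

```text
clock: 4.85
eef_pos: [500.5, 371.2, 48.1]
tool_rot: [3.141, 0.0, 0.06]
force: [-0.6, -0.3, -0.0]
width: 62.1
gripper_force: 0.0
```

```bash
python3 - <<'E'
from h import *
s=sensors.read_state(); print(s['clock'],s['eef_pos'],s['tool_rot'],s['width'],s['force'])
a=snap('wrist','w4'); P=cloud(a)
cv2.imwrite('pics/w4b.png',cv2.resize(a['img'][150:384,100:420],(800,585),interpolation=cv2.INTER_CUBIC)[:,:,::-1])
for n,c in(('L',(150,186)),('R',(320,345))):
    q=P[225:300,c[0]:c[1]].reshape(-1,3); m=(q[:,2]<75)&(abs(q[:,0]-500)<16); 
    q=q[m]; print(n,[(y,np.percentile(q[abs(q[:,1]-y)<1.5,2],[2,50]).round(1)) for y in range(330,412,4) if (abs(q[:,1]-y)<1.5).sum()>3])
E
```

```text
4.85 [500.45986203 371.17032693  48.1271425 ] [3.14136693e+00 2.25898044e-04 6.02615301e-02] 62.057713415785315 [-0.64624815 -0.34408627 -0.02409309]
L [(402, array([56.2, 66.4])), (406, array([27.3, 65.7])), (410, array([26.1, 64.7]))]
R [(330, array([25.8, 27.2])), (334, array([26.4, 27.7])), (338, array([59.2, 67.7])), (342, array([56.7, 66.8]))]
```

View pics/w4b.png

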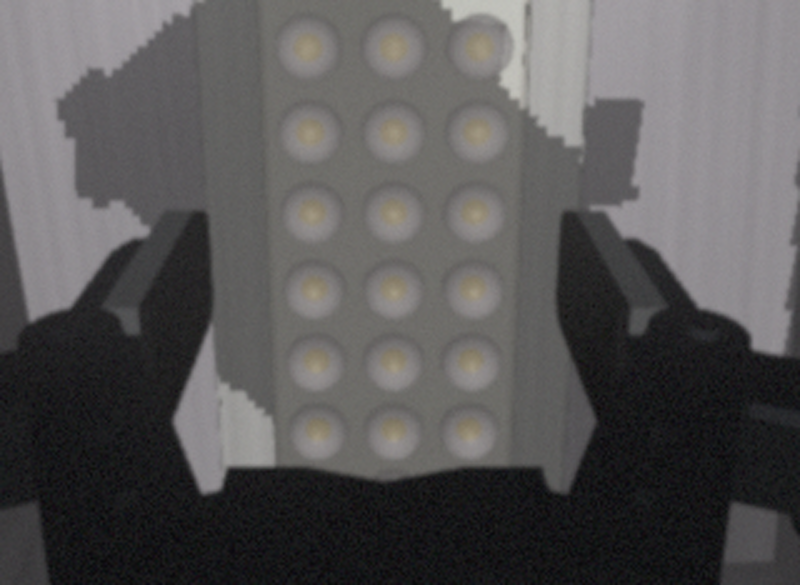

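Request:
{"op": "send_rows", "data": {
  "series": [
    [62,[0,0,-0.04],[0,0,0]],
    [62,[0,0,0],[0,0,0]]
  ]
}}

```text
clock: 5.15
eef_pos: [500.5, 371.2, 45.8]
tool_rot: [3.141, 0.0, 0.06]
force: [-0.9, -0.7, -0.5]
width: 62.0
gripper_force: 0.0
```

Request:
{"op": "send_rows", "data": {
  "series": [
    [62,[0,0,-0.04],[0,0,0]],
    [62,[0,0,0],[0,0,0]]
  ]
}}

```text
clock: 5.4
eef_pos: [500.4, 371.2, 43.3]
tool_rot: [3.141, 0.0, 0.06]
force: [0.8, 0.1, 0.1]
width: 61.8
gripper_force: 0.0
```

```bash
python3 - <<'E'
from h import *
s=sensors.read_state(); print(s['clock'],s['eef_pos'],s['width'],s['force'],s['torque'])
b=snap('side','s4')
a=snap('wrist','w5')
w=b['world_to_cam']@np.append(s['eef_pos'],1); f=192/np.tan(np.radians(b['vfov'])/2)
u,v=(w[:2]/w[2]*f+[b['cx'],b['cy']]); print(u,v)
u0,v0=int(u)-60,int(v)-45-15
cv2.imwrite('pics/s4b.png',cv2.resize(b['img'][max(v0,0):v0+90,max(u0,0):u0+120],(800,600),interpolation=cv2.INTER_CUBIC)[:,:,::-1])
E
```

```text
5.4 [500.43169316 371.17661791  43.30333736] 61.83325398028357 [0.82261887 0.06852925 0.08835953] [-0.02771485  0.02726174 -0.0343045 ]
160.8662229404278 308.43424224985756
```

View pics/s4b.png

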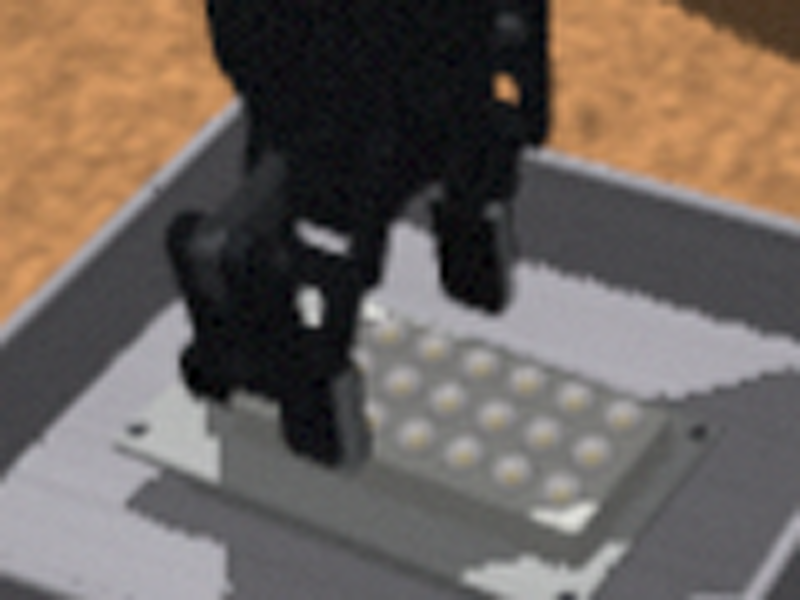

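The side view shows the near fingertip at crop (330,465), clearly above the flange. I'll triangulate its height.

```bash
python3 - <<'E'
from h import *
d=load('s4'); T=np.linalg.inv(d['world_to_cam']); f=192/np.tan(np.radians(d['vfov'])/2)
for (U,V),ys in(((350,468),(402,406)),((300,455),(402,406)),((490,310),(336,340))):
    u,v=100+U*.15-.4,248+V*.15-.4
    r=T[:3,:3]@[(u-d['cx'])/f,(v-d['cy'])/f,1];o=T[:3,3]
    for y in ys: print((o+r*(y-o[1])/r[1]).round(1))
P=cloud(load('w5'))
for n,c in(('L',(150,186)),('R',(320,345))):
    q=P[225:300,c[0]:c[1]].reshape(-1,3); q=q[(q[:,2]<75)&(q[:,2]>35)&(abs(q[:,0]-500)<14)]; print(np.percentile(q[:,2],[0,1,5]))
E
```

```text
[494.7 402.   49.1]
[490.5 406.   54.7]
[513.2 402.   45. ]
[508.8 406.   50.7]
[498.  336.   52.1]
[494.2 340.   56.9]
[49.80149733 51.47803949 53.65010717]
[49.78014006 51.41377882 53.21079455]
```

Request:
{"op": "send_rows", "data": {
  "series": [
    [62,[0,0,-0.04],[0,0,0]],
    [62,[0,0,0],[0,0,0]]
  ]
}}

```text
clock: 5.75
eef_pos: [500.4, 371.1, 40.9]
tool_rot: [3.141, 0.0, 0.06]
force: [0.3, -0.2, 0.5]
width: 62.2
gripper_force: 0.0
```

Request:
{"op": "send_rows", "data": {
  "series": [
    [62,[0,0,-0.04],[0,0,0]],
    [62,[0,0,0],[0,0,0]]
  ]
}}

```text
clock: 6.0
eef_pos: [500.4, 371.1, 38.5]
tool_rot: [3.141, 0.0, 0.06]
force: [0.0, 0.6, -0.4]
width: 61.9
gripper_force: 0.0
```

Request:
{"op": "send_rows", "data": {
  "series": [
    [62,[0,0,-0.03],[0,0,0]],
    [62,[0,0,0],[0,0,0]]
  ]
}}

```text
clock: 6.25
eef_pos: [500.5, 371.2, 36.8]
tool_rot: [3.141, 0.0, 0.06]
force: [0.2, -0.0, -0.2]
width: 62.1
gripper_force: 0.0
```

Request:
{"op": "send_rows", "data": {
  "series": [
    [62,[0,0,-0.03],[0,0,0]],
    [62,[0,0,0],[0,0,0]]
  ]
}}

```text
clock: 6.5
eef_pos: [500.5, 371.2, 35.0]
tool_rot: [3.141, 0.0, 0.06]
force: [0.5, 0.6, -0.4]
width: 61.7
gripper_force: 0.0
```

Request:
{"op": "send_rows", "data": {
  "series": [
    [62,[0,0,-0.03],[0,0,0]],
    [62,[0,0,0],[0,0,0]]
  ]
}}

```text
clock: 6.75
eef_pos: [500.4, 371.2, 33.1]
tool_rot: [3.141, 0.0, 0.06]
force: [-0.1, -0.4, -0.4]
width: 61.8
gripper_force: 0.0
```

Request:
{"op": "send_rows", "data": {
  "series": [
    [62,[0,0,-0.03],[0,0,0]],
    [62,[0,0,0],[0,0,0]]
  ]
}}

```text
clock: 7.0
eef_pos: [500.5, 371.2, 31.3]
tool_rot: [3.141, 0.0, 0.06]
force: [-0.3, 0.1, 0.2]
width: 62.1
gripper_force: 0.0
```

Request:
{"op": "send_rows", "data": {
  "series": [
    [62,[0,0,-0.03],[0,0,0]],
    [62,[0,0,0],[0,0,0]]
  ]
}}

```text
clock: 7.25
eef_pos: [500.4, 371.1, 29.5]
tool_rot: [3.141, 0.0, 0.06]
force: [0.3, 0.1, 0.6]
width: 62.1
gripper_force: 0.0
```

Request:
{"op": "send_rows", "data": {
  "series": [
    [62,[0,0,-0.03],[0,0,0]],
    [62,[0,0,0],[0,0,0]]
  ]
}}

```text
clock: 7.5
eef_pos: [500.5, 371.2, 27.8]
tool_rot: [3.141, 0.0, 0.06]
force: [-0.7, -0.6, 0.1]
width: 61.9
gripper_force: 0.0
```

```bash
python3 - <<'E'
from h import *
s=sensors.read_state(); print(s['clock'],s['eef_pos'],s['width'],s['force'],s['torque'])
snap('wrist','w6'); P=cloud(load('w6'))
for n,c in(('L',(150,186)),('R',(320,345))):
    q=P[225:300,c[0]:c[1]].reshape(-1,3); m=(abs(q[:,0]-500)<10)&(abs(q[:,1]-371.2)>29)&(abs(q[:,1]-371.2)<36); print(np.sort(q[m][:,2])[::6].round(0))
E
```

```text
7.5 [500.46727411 371.16902312  27.75367243] 61.889959832412565 [-0.70137143 -0.59740342  0.06004995] [ 0.05044616 -0.05504916 -0.02351324]
[26. 27. 27. 27. 27. 27. 27. 27. 27. 27. 28. 28. 28. 28. 28. 28. 28. 28.
 28. 28. 29. 29. 35. 36. 36. 36. 36. 37. 37. 38. 38. 38. 38. 39. 39. 39.
 39. 40. 40. 40. 40. 40. 41. 41. 41. 41. 41. 42. 42. 42. 42. 42. 43. 43.
 43. 43. 43. 43. 44. 44. 44. 44. 44. 44. 45. 45. 45. 45. 45. 45. 46. 46.
 46. 46. 46. 46. 47. 47. 47. 47. 47. 47. 47. 48. 48. 48. 48. 48. 49. 49.
 49. 49. 49. 49. 50. 50. 50. 50. 50. 50. 50. 51. 51. 51. 51. 51. 51. 51.
 52. 52. 52. 52. 52. 52. 52. 53. 53. 53. 53. 53. 53. 54. 54. 54. 54. 54.
 54. 54. 54. 55. 55. 55. 55. 55. 55. 55. 56. 56. 56. 56. 56. 56. 56. 57.
 57. 57. 57. 57. 57. 58. 58. 58. 58. 58. 58. 58. 58. 59. 59. 59. 59. 59.
 59. 59. 59. 59. 60. 60. 60. 60. 60. 60. 60. 61. 61. 61. 61. 61. 61. 61.
 61. 61. 62. 62. 62. 62. 62. 62. 62. 63. 63. 63. 63. 63. 63. 63. 63. 64.
 64. 64. 64. 64. 64. 64. 64. 65. 65. 65. 65. 65. 65. 65. 66. 66. 66. 66.
 66. 66. 66. 66. 66. 67. 67. 67. 67. 67. 67. 67. 67. 68. 68. 68. 68. 68.
 68. 68. 68
[... 280 characters left out ...]
6. 26. 27. 27. 27. 27. 27. 27. 27. 27. 27. 27. 27. 27. 28. 28. 28. 28.
 28. 28. 28. 28. 28. 28. 28. 28. 28. 28. 29. 35. 36. 36. 36. 37. 37. 37.
 38. 38. 38. 39. 39. 39. 40. 40. 40. 40. 41. 41. 41. 41. 42. 42. 42. 42.
 43. 43. 43. 44. 44. 44. 44. 44. 45. 45. 45. 46. 46. 46. 46. 46. 47. 47.
 47. 48. 48. 48. 48. 48. 49. 49. 49. 49. 49. 50. 50. 50. 50. 51. 51. 51.
 51. 52. 52. 52. 52. 52. 53. 53. 53. 53. 53. 53. 54. 54. 54. 54. 55. 55.
 55. 55. 56. 56. 56. 56. 56. 57. 57. 57. 57. 57. 58. 58. 58. 58. 59. 59.
 59. 59. 59. 60. 60. 60. 60. 60. 61. 61. 61. 61. 62. 62. 62. 62. 63. 63.
 63. 63. 64. 64. 64. 64. 65. 65. 65. 65. 66. 66. 66. 66. 67. 67. 67. 67.
 67. 68. 68. 68. 69. 69. 69. 70. 70. 70. 71.]
```

Tips are at z≈35, with the flange at 28 and the lens top at 45, so this is a good overlap. Closing.

Request:
{"op": "send_rows", "data": {
  "series": [
    [30,[0,0,0],[0,0,0]],
    [30,[0,0,0],[0,0,0]],
    [30,[0,0,0],[0,0,0]],
    [30,[0,0,0],[0,0,0]],
    [30,[0,0,0],[0,0,0]],
    [30,[0,0,0],[0,0,0]]
  ]
}}

```text
clock: 8.3
eef_pos: [500.8, 371.1, 28.3]
tool_rot: [3.141, -0.0, 0.06]
force: [-0.6, -2.1, 5.0]
width: 48.2
gripper_force: 64.1
```

Request:
{"op": "send_rows", "data": {
  "series": [
    [30,[0,0,0.05],[0,0,0]],
    [30,[0,0,0.1],[0,0,0]],
    [30,[0,0,0.15],[0,0,0]],
    [30,[0,0,0.2],[0,0,0]],
    [30,[0,0,0],[0,0,0]],
    [30,[0,0,0],[0,0,0]]
  ]
}}

```text
clock: 9.05
eef_pos: [500.5, 371.2, 58.1]
tool_rot: [-3.142, -0.0, 0.06]
force: [-0.1, 0.2, -4.0]
width: 48.2
gripper_force: 63.2
```

```bash
python3 - <<'E'
from h import *
s=sensors.read_state(); print(s['clock'],s['eef_pos'],s['tool_rot'],s['width'],s['force'],s['torque'])
a=snap('wrist','w7'); P=cloud(a)
cv2.imwrite('pics/w7b.png',cv2.resize(a['img'],(800,600),interpolation=cv2.INTER_CUBIC)[:,:,::-1])
for n in ('w6','w7'):
    d=load(n); P=cloud(d); I=d['img']
    m=np.zeros(P.shape[:2],bool); m[:230,150:360]=1
    q=P[m&(I.max(2)<60)&(abs(P[...,0]-562)<25)&(abs(P[...,1]-372)<25)&(P[...,2]>25)]; R=cv2.minAreaRect(q[:,:2].astype(np.float32)); print('plug',len(q),R,np.median(q[:,2]))
    for x in (535,550,562,572): 
        f=P[m&(abs(P[...,0]-x)<3)&(abs(abs(P[...,1]-371)-31)<4)]; print(x,np.median(f[:,2]).round(1),end=' ')
    print()
E
```

```text
9.05 [500.53930595 371.22255345  58.05898888] [-3.14153839e+00 -1.36039417e-04  6.01432786e-02] 48.17350863426665 [-0.12302873  0.23006877 -4.03870666] [-0.03128184 -0.01291624  0.02342707]
plug 2573 ((561.89697265625, 373.5664978027344), (21.2486629486084, 32.55116271972656), 3.438443899154663) 43.332879827654835
535 27.6 550 27.6 562 27.6 572 27.6 
plug 1686 ((561.9005126953125, 375.283203125), (20.487951278686523, 32.68442153930664), 3.4184353351593018) 72.99156761905357
535 57.2 550 57.2 562 57.2 572 57.3
```

View pics/w7b.png

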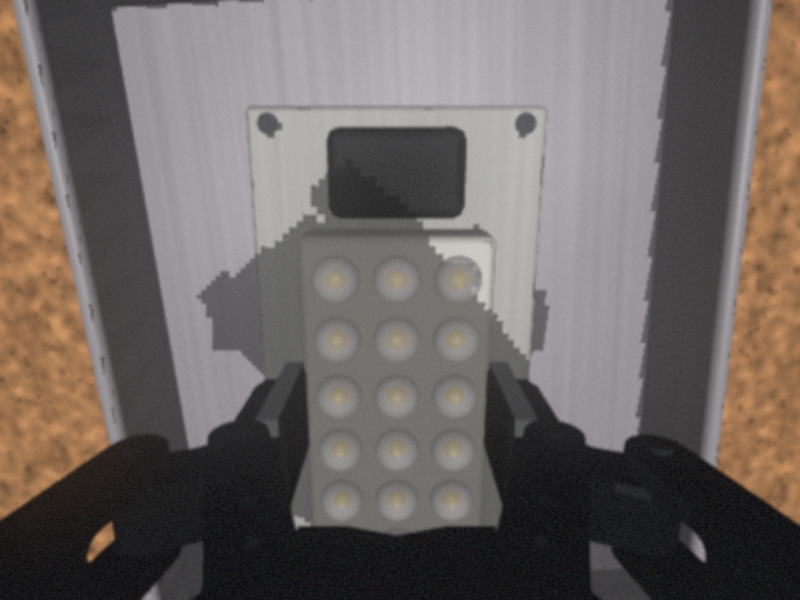

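The grip is good: width is 48, the module is level, and it rose 29.7 mm with the tool. Its underside is 25.4 mm below the TCP. Now I lift and carry it over.

Request:
{"op": "send_rows", "data": {
  "series": [
    [30,[0,0,0.2],[0,0,0]],
    [30,[0,0,0.4],[0,0,0]],
    [30,[0,0,0.5],[0,0,0]],
    [30,[0,0,0.5],[0,0,0]],
    [30,[0,0,0.4],[0,0,0]],
    [30,[0,-0.1,0.3],[0,0,0]],
    [30,[0,-0.2,0.1],[0,0,0]],
    [30,[0,-0.4,0],[0,0,0]]
  ]
}}

```text
clock: 10.1
eef_pos: [500.2, 328.8, 201.9]
tool_rot: [-3.141, 0.0, 0.061]
force: [-0.2, 0.0, -5.5]
width: 48.5
gripper_force: 63.1
```

Request:
{"op": "send_rows", "data": {
  "series": [
    [30,[0.05,-0.6,0],[0,0,0]],
    [30,[0.05,-0.7,0],[0,0,0]],
    [30,[0.05,-0.7,0],[0,0,-0.1]],
    [30,[0.05,-0.7,0],[0,0,-0.1]],
    [30,[0.05,-0.7,0],[0,0,-0.1]],
    [30,[0.05,-0.7,0],[0,0,-0.1]],
    [30,[0.05,-0.7,0],[0,0,-0.06]],
    [30,[0.05,-0.7,0],[0,0,0]]
  ]
}}

```text
clock: 11.1
eef_pos: [523.4, -3.2, 201.3]
tool_rot: [3.141, 0.002, 0.019]
force: [0.0, 0.4, -4.6]
width: 48.1
gripper_force: 63.1
```

Request:
{"op": "send_rows", "data": {
  "series": [
    [30,[0.05,-0.7,0],[0,0,0]],
    [30,[0.05,-0.7,0],[0,0,0]],
    [30,[0.05,-0.6,0],[0,0,0]],
    [30,[0,-0.4,0],[0,0,0]],
    [30,[0,-0.2,0],[0,0,0]],
    [30,[0,-0.1,0],[0,0,0]],
    [30,[0,0,0],[0,0,0]],
    [30,[0,0,0],[0,0,0]]
  ]
}}

```text
clock: 12.1
eef_pos: [533.7, -161.4, 201.9]
tool_rot: [-3.141, 0.0, 0.022]
force: [-0.2, 0.8, -4.4]
width: 48.6
gripper_force: 63.1
```

Request:
{"op": "send_rows", "data": {
  "series": [
    [30,[0,-0.1,-0.2],[0,0,0]],
    [30,[0,0,-0.4],[0,0,0]],
    [30,[0,0,-0.3],[0,0,0]],
    [30,[0,0,-0.2],[0,0,0]],
    [30,[0,0,0],[0,0,0]],
    [30,[0,0,0],[0,0,0]],
    [30,[0,0,0],[0,0,0]]
  ]
}}

```text
clock: 12.98
eef_pos: [534.1, -168.9, 136.6]
tool_rot: [3.141, -0.001, 0.02]
force: [0.1, 0.3, -4.9]
width: 48.5
gripper_force: 63.1
```

```bash
python3 - <<'E'
from h import *
s=sensors.read_state(); print(s['clock'],s['eef_pos'],s['tool_rot'],s['width'],s['force'],s['torque'])
a=snap('wrist','w8'); P=cloud(a); b=snap('top','t8'); Q=cloud(b)
cv2.imwrite('pics/w8b.png',cv2.resize(a['img'],(800,600),interpolation=cv2.INTER_CUBIC)[:,:,::-1])
z0=s['eef_pos'][2]-25.4
def rect(n,q):
    R=cv2.minAreaRect(q[:,:2].astype(np.float32)); print(n,len(q),np.round(R[0],1),np.round(R[1],1),round(R[2],2),np.round(np.percentile(q[:,2],[5,50,95]),1))
m=(abs(P[...,2]-z0-26)<5)&(P[...,0]>550)&(abs(P[...,1]+168)<60)&(np.mgrid[:384,:512][0]<230); rect('flange front part',P[m])
m=(P[...,2]>z0+33)&(P[...,2]<z0+46)&(P[...,0]>550)&(abs(P[...,1]+168)<40)&(a['img'].max(2)<60); rect('plug',P[m])
for sg in(1,-1):
    yc=-167.7+86*sg; m=(P[...,2]>78)&(P[...,2]<90)&(abs(P[...,1]-yc)<28)&(P[...,0]>560)&(a['img'].max(2)<60)
    rect('fit plug',P[m])
m=(Q[...,2]>z0+18)&(Q[...,2]<z0+52)&(abs(Q[...,0]-535)<95)&(abs(Q[...,1]+168)<48); rect('top',Q[m])
E
```

```text
12.975 [ 534.13001615 -168.89526178  136.61202185] [ 3.14114832e+00 -1.44952632e-03  2.00155193e-02] 48.46799606619941 [ 0.09851841  0.26126263 -4.87162549] [-0.00087742  0.03850677  0.05580505]
flange front part 13483 [ 581.3 -167.9] [63.7 80.5] 1.0 [134.8 135.9 137.1]
plug 842 [ 595.8 -167.3] [20.1 32.3] 1.02 [150.3 151.4 152.7]
fit plug 1799 [593.9 -81.4] [19.8 33.5] 1.34 [81.2 83.4 84.6]
fit plug 1050 [ 597.3 -251.2] [19.7 33. ] 1.19 [81.  83.3 84.5]
top 140 [ 556.  -138.2] [ 18.2 112.4] 89.86 [134.4 138.  143.2]
```

View pics/w8b.png

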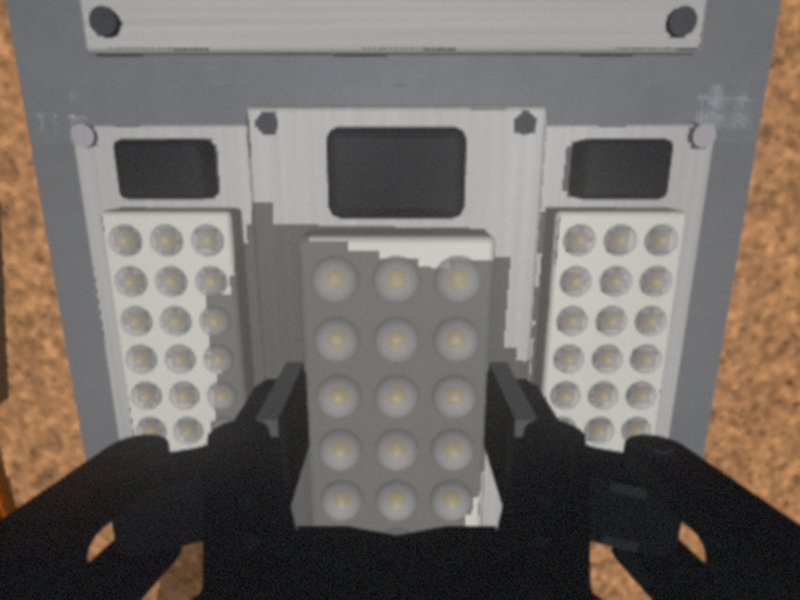

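The held module is square (1.0° against the head's 1.15°), and in x it matches the fitted plugs to within about 0.5 mm. In y it is about 1 mm off. I'll correct that and lower to 20 mm.

Request:
{"op": "send_rows", "data": {
  "series": [
    [30,[0,0.02,-0.08],[0,0,0]],
    [30,[0,0,-0.12],[0,0,0]],
    [30,[0,0,-0.12],[0,0,0]],
    [30,[0,0,-0.08],[0,0,0]],
    [30,[0,0,-0.03],[0,0,0]],
    [30,[0,0,0],[0,0,0]],
    [30,[0,0,0],[0,0,0]],
    [30,[0,0,0],[0,0,0]]
  ]
}}

```text
clock: 14.08
eef_pos: [533.7, -167.6, 110.3]
tool_rot: [3.141, -0.001, 0.02]
force: [0.0, -0.2, -4.6]
width: 47.8
gripper_force: 63.2
```

```bash
python3 - <<'E'
from h import *
s=sensors.read_state(); print(s['clock'],s['eef_pos'],s['tool_rot'],s['width'],s['force'],abs(s['qd']).max())
a=snap('wrist','w9'); P=cloud(a); z0=s['eef_pos'][2]-25.4
def rect(n,q):
    R=cv2.minAreaRect(q[:,:2].astype(np.float32)); print(n,len(q),np.round(R[0],1),np.round(R[1],1),round(R[2],2),np.round(np.percentile(q[:,2],[5,50,95]),1))
m=(abs(P[...,2]-z0-26)<5)&(P[...,0]>550)&(abs(P[...,1]+168)<60)&(np.mgrid[:384,:512][0]<230); rect('flange front part',P[m])
q=P[m]; A=np.c_[q[:,:2]-q[:,:2].mean(0),np.ones(len(q))]; print('slopes',np.linalg.lstsq(A,q[:,2],rcond=None)[0])
m=(P[...,2]>z0+33)&(P[...,2]<z0+46)&(P[...,0]>550)&(abs(P[...,1]+168)<40)&(a['img'].max(2)<60); rect('plug',P[m])
for sg in(1,-1):
    yc=-167.7+86*sg; m=(P[...,2]>78)&(P[...,2]<90)&(abs(P[...,1]-yc)<28)&(P[...,0]>560)&(a['img'].max(2)<60); rect('fit',P[m])
E
```

```text
14.075 [ 533.74639939 -167.58355095  110.34692809] [ 3.14145676e+00 -5.20797009e-04  2.00100175e-02] 47.839105617325515 [ 0.01256687 -0.2408423  -4.58812518] 0.0016681030527645017
flange front part 13448 [ 581.  -166.5] [63.4 80.6] 1.1 [108.5 109.6 110.7]
slopes [-2.92185113e-03  1.47866008e-03  1.09604388e+02]
plug 679 [ 595.6 -166.1] [20.4 32.4] 0.94 [123.9 125.  126.1]
fit 2829 [593.7 -81.2] [20.6 33.8] 1.25 [81.5 83.4 84.6]
fit 2488 [ 597.3 -251.5] [20.  33.2] 1.13 [81.2 83.3 84.5]
```

Module is at (534.6, -167.4) against the bay at (534.7, -167.7), level, about 19–20 mm above the frame, and still. Handing in.

```bash
python3 -c "
from cell import ctrl
print(ctrl.finish_job())"
```

```text
the job is handed in; nothing more can be done
None
```

I handed the job in with the LED module held still over the empty middle bay, plug block towards the spigot: by my last measurements it is centred within about 1 mm, square and level within 0.01 rad, and its fins are 19–20 mm above the frame. The hand-in gave no verdict.

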